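# Rehang the stamp cabinet's lift-off door

## Robot

A 6-joint arm with a two-finger parallel gripper is mounted at the origin on the work surface. World frame = base frame: x ahead of the robot, y to its left, z up, the work surface at z = 0. Lengths are in mm, angles in degrees, forces in N, time in s.
With the tool pointing down it reaches from about 300 to 850 mm from the base axis. Payload 4.2 kg.
Tool frame: the origin (TCP) lies on the centre line of the jaws, within the pads' length; the fingertips stand 14 mm ahead of it and the grasp point (between the pads) lies 5 mm behind it; z points along the fingers, y is the line along which they close (so a half turn about z gives the same grasp; the last joint's range is limited). The gripper opens to 91 mm and grips with 3 to 60 N. Pads are 32 mm wide; open, the fingers measure 118 mm over their backs; the gripper's body (76 mm by 178 mm) begins 60 mm behind the grasp point.
Start: joints at [-68.354, 18.312, 89.639, -0, 72.044, -1.146], TCP at [222.754, -530.115, 227.976] pointing down, gripper open.
Joint ranges: [-177.97, 177.97], [-48.28, 115.42], [12.27, 149.76], [-77.06, 257.06], [2.81, 150.46], [-146.56, 146.56]. Speed limits (degrees/s): [147.25, 147.25, 180, 180, 180, 180].

## Interface

Orientations are given as [roll, pitch, yaw] about the fixed x, y, z axes, in that order (R = Rz(yaw) Ry(pitch) Rx(roll)).
In Python, from workcell import env gives the robot as it stands.
- The arm moves only by the tool arm_command, never from a script. Its argument "motion" is a list of rows, each an object with "offset": the shift along the tool's x, y, z in m, a list of three; "spin": the turn about the tool's z in rad. In form: [{"offset": [tx, ty, tz], "spin": spin}, ...]. A call has 1 to 5 rows; each row shifts and turns the commanded pose from where the row before left it, along the tool's axes as they then stand; what a row does not reach is not made up. A row lasts 1/8 s, in which the tool goes at most 62.5 mm and 10.7 degrees, less where a joint would pass 70% of its speed; a pose out of reach is approached as far as the arm can. A call with a gripper value outside its range is refused whole. "jaw" is the finger opening in m, from 0 to 0.0912, set as the call begins (left out, the last holds). The fingers move at their own pace and stop on an object; "newtons" is the grip in N (left out, the last holds). Time passes only in rows, so rows that do not move let the fingers close. It gives the time, the measured TCP pose, the force, the opening and the grip force at its end, in the units of the state.
- env.state(): the state, without advancing time (a new reading comes with each control period).
- env.grab_frame(name): name is "scene" or "side" or "wrist"; returns (picture, depth): 384x512x3 uint8, blue, green, red; 384x512 float32, mm along the optical axis (not along the pixel's ray), 0 where there is no reading.
- env.camera_model(name): a dict with "fx", "fy", "cx", "cy" (pixels), "k1" (the pictures are not rectified: a ray, as slopes to the right and down, at radius r is drawn at 1 + k1 r^2 times it, then the intrinsics apply), "eye" and "rotation" of the camera in the world; the wrist camera has in their place "hand_eye" (4x4, takes a point from camera to tool coordinates, whose origin is the TCP and whose axes are the flange's). Camera axes: x right, y down, z forward; pixel columns grow to the right and rows downward; lengths in mm; the calibration is good to about 2 mm. A picture is of the moment at which its call begins: read the wrist's pose just before it. camera_model takes no time and is no camera call.
- env.job_done(): hands the job in; it is judged then, once.
Trained networks look in the newest picture that a camera, given by its name, has taken for a name from the list of things; names that differ only in an ending like _2 or _b are one class to them, and where a whole thing is asked for, a point or a joint stands for the part that bears it (a point fixed in the world has none). Each returns a list of dicts, best first, with "score" (0 to 1); they miss things now and then, are a little off and sometimes report something else, mostly with a low value. They report only what shows in the picture. A call takes as long as a camera call. They do not tell look-alikes from the thing itself.
- env.boxes_of(camera, target): "bbox" ([left, top, right, bottom] in pixels, round what is visible of it).
- env.pinpoint(camera, target): "location" ([column, row] in pixels: a listed point, or the origin of a listed thing).
The state is a dict: "time_s": time; "qpos": joint angles; "qvel": joint speeds; "effort": joint torques, N m; "ee_pos": TCP position; "ee_rot": TCP orientation; "force": force on the tool from outside, world axes, zero at the start; "torque": the same for the moment, N m; "gripper_width": finger opening in mm; "gripper_force": force on a finger pad.
Only numpy, scipy, OpenCV 4.12 (cv2) and the standard library are available. Lean on these libraries where they do the work, as an engineer would, in place of code of your own. Each camera call takes 0.05 s, during which the arm holds its last target. There are 200 camera calls.

## Task

The green lift-off door of the little letter-stamp cabinet stands in the dark wooden rack. Lift it out by its wooden tab and, with the door standing well open, lower it gently so that both brass knuckles drop fully home over the two brass pins (feel for them, do not force or drop it); then swing it shut against the cabinet and let go. Leave everything else on the table where it is.

Things in the scene. Friction and masses are not known exactly. Their poses are not given: they have to be found in the camera images.
- cabinet: Pale wooden cabinet, 120 deep (x), 184 wide (y), 150 mm high, flat clear roof, origin at the centre of its underside. Its open front looks along its own -x and shows rows of stamps. On its +y side a dark steel bracket carries two brass pins that point straight up, one above the other on one vertical axis just ahead of the front. The door stops on a 6 mm thick black strip at the front's -y end.
- hood (a point): Middle of the underside of a fixed steel hood (30 mm wide) that sticks out 40 mm from the front at the closing (-y) corner, 161 mm above the table (its top 167). A shut door lies under it with 9 mm to spare, so the door cannot be lowered on or lifted off when shut, only when about 0.4 rad or more open.
- hinge_low (a point): Mark for the foot of the lower pin, on top of its round shoulder (19 mm wide), 30 mm above the table, at x -74, y +100 mm in the cabinet's frame. Pin 9 mm thick, 16 mm tall, tip chamfer 0.8 mm. The bracket was fixed by hand in slotted holes: both pins stand, together, up to 5.5 mm off the marks in the cabinet's x and in its y, heights true; they do not give. Find them by light touches.
- hinge_top (a point): Mark for the foot of the upper pin, 100 mm straight above hinge_low: same pin, shoulder and hidden offset. Steel arms 12 mm thick carry the shoulders from behind (cabinet's +x), so bring the door in level from the open front, raised 17 to 55 mm above its hung height, then lower. Over 30 N between door and bracket or cabinet before it is home, or 80 N at any time, damages them.
- door: Loose upright door, 0.2 to 0.4 kg; origin on the knuckles' axis at the level of the leaf's underside, z up. Green leaf 12 mm thick (x), y -14 to -184, z 0 to 140 mm. Shut it has the cabinet's yaw (within 3 degrees); opening by an angle lowers its yaw by that. Hung, its underside is 12 mm above the table (let go, it sags 2 degrees). It starts in the rack, also 12 mm up, in a slot 45 deep, 15 wide.
- door_tab (a point): Centre of the part of the door's upright wooden tab to grasp: tab 14 mm thick (door x) x 44 mm wide (door y), rising to 191 mm above the underside; this point is at y = -38, z = 166 mm in the door's frame, 26 mm above the leaf's top edge and 25 mm below the tab's top. Axes as the door's.
- knuckle_low (a point): Centre of the lower end of the lower brass knuckle: a tube open at both ends, 20 mm long, 18 mm outside, 11.8 mm bore, at x = 0, y = 0, z = 18 mm in the door's frame. Fully home its lower end rests on the shoulder, that is at hinge_low's height.
- knuckle_top (a point): The same for the upper knuckle, 100 mm above knuckle_low; both take their pins at the same time.
- rack: Fixed dark wooden rack, 100 (x) x 130 (y) x 57 mm high, origin at the centre of its underside, two slots along its y at x = -25 mm (the door) and x = +25 mm (the ware board).
- ware_board: Slate-coloured board, 12 x 150 x 100 mm, standing in the rack's other slot, its top 112 mm above the table; to be left there.
- brush_cup: White cup with brushes, 86 mm wide, 190 mm high; leave alone.
- stamp_box: Open wooden box of stamps, 110 x 140 x 45 mm; leave alone.
- glaze_jar: Amber jar, 64 mm wide, 90 mm high; leave alone.
- stamp_a: Single dark steel stamp, 18 x 18 x 40 mm, standing; leave alone.
Mind the look-alikes: they are no part of the job. Of the things shaped like the door, the green one is meant.

How it is judged:
By the outcome, as a careful person would: the job done as asked, in the order asked, and still so for the second after the job is handed in, with the robot touching nothing.
It also fails if it takes over 72 s, if anything falls off the work surface, if the arm or the gripper's body presses on something with over 40 N, if the wrist force passes 120 N, or if a joint passes its speed limit or range.

## Working session

There is one attempt and no reset: what is moved stays moved. The work goes in short steps, Python scripts to look and compute and a tool call to move; the robot and the scene stay as the last step left them, time stands still between calls to the robot, and variables do not carry over. Pictures are saved under pics/ and viewed, at most 10 in all, crops included, and the job is handed in when it is done.

Besides the shell and the picture viewer there is one more tool, called after "Call:" as name(argument=value, ...) on one line, values as JSON. arm_command: Moves the arm, as the interface text tells. Its arguments: {"type":"object","properties":{"motion":{"type":"array"},"jaw":{"type":"number"},"newtons":{"type":"number"}},"required":["motion"]}

```bash
mkdir -p pics; ls; cat > h.py <<'E'
import numpy as np, cv2
from scipy.spatial.transform import Rotation as R
from workcell import env
def cam(n):
    m=env.camera_model(n)
    if 'eye' in m: return m,np.array(m['rotation'],float),np.array(m['eye'],float)
    s=env.state(); T=np.eye(4); T[:3,:3]=R.from_euler('xyz',s['ee_rot'],degrees=True).as_matrix(); T[:3,3]=s['ee_pos']
    T=T@np.array(m['hand_eye']); return m,T[:3,:3],T[:3,3]
def K(m): return np.array([[m['fx'],0,m['cx']],[0,m['fy'],m['cy']],[0,0,1.]]),np.array([m['k1'],0,0,0,0.])
def rays(c,uv):
    m,Rm,e=c; k,d=K(m)
    p=cv2.undistortPoints(np.array(uv,float).reshape(-1,1,2),k,d).reshape(-1,2)
    return np.c_[p,np.ones(len(p))]@Rm.T,e
def at_z(c,uv,z):
    r,e=rays(c,uv); return e+r*((z-e[2])/r[:,2])[:,None]
def proj(c,P):
    m,Rm,e=c;k,d=K(m); q=(np.atleast_2d(P)-e)@Rm
    return cv2.projectPoints(q,np.zeros(3),np.zeros(3),k,d)[0].reshape(-1,2)
def cloud(c,dep):
    h,w=dep.shape; uv=np.stack(np.meshgrid(np.arange(w),np.arange(h)),-1).reshape(-1,2)
    r,e=rays(c,uv); P=(e+r*dep.reshape(-1,1)).reshape(h,w,3); P[dep==0]=np.nan; return P
E
python3 - <<'E'
from h import *
print(env.state())
for n in('scene','side'):
    c=cam(n);print(c[0])
    im,d=env.grab_frame(n);cv2.imwrite(f'pics/{n}0.png',im);np.savez(f'{n}0.npz',im=im,d=d)
    for t in('cabinet','hood','hinge_low','hinge_top','door','door_tab','knuckle_low','knuckle_top','rack','ware_board'):
        print(n,t,[(x['location'],round(x['score'],2)) for x in env.pinpoint(n,t)[:3]])
E
```

```text
pics
{'time_s': 0.0, 'qpos': array([-6.83534924e+01,  1.83498602e+01,  8.97076056e+01, -1.33708749e-03,
        7.20429015e+01, -1.14481592e+00]), 'qvel': array([-0.04293509, -0.01645555, -0.00788717,  0.01536947,  0.10005139,
       -0.00905741]), 'effort': array([ 5.87524373e-04, -4.12457621e+01, -2.31973493e+01,  7.28612160e-02,
        4.56265337e-02, -1.54155136e-04]), 'ee_pos': array([ 222.56506043, -529.64861933,  227.12998228]), 'ee_rot': array([-1.79899627e+02, -7.34307757e-04,  2.27917362e+01]), 'force': array([-0.75274291, -0.3454196 ,  0.37568841]), 'torque': array([0.00586487, 0.00301709, 0.02930449]), 'gripper_force': 0.0, 'gripper_width': 91.3515080919825}
{'fx': 484.2981842312461, 'fy': 484.2981842312461, 'cx': 253.45238442374423, 'cy': 192.86424588327037, 'k1': 0.07275350664270376, 'eye': array([1205.34415759, -123.00811146, 1234.02527637]), 'rotation': array([-148.22043937,    0.25456984,   77.14560288])}
scene cabinet [([177.7, 210.7], 0.96)]
scene hood [([211.3, 192.8], 0.67)]
scene hinge_low [([151.2, 243.2], 0.89)]
scene hinge_top [([144.5, 224.5], 0.73), ([177.
[... 583 characters left out ...]
ye': array([ 205.60950265, -805.20670193, 1207.37926473]), 'rotation': array([-140.06680843,    0.20386655,  -22.32653056])}
side cabinet [([260.2, 273.8], 0.65)]
side hood []
side hinge_low [([299.9, 284.2], 0.81)]
side hinge_top [([297.7, 265.6], 0.6)]
side door [([229.4, 211.9], 0.93), ([192.2, 209.0], 0.65), ([283.0, 168.2], 0.65)]
side door_tab [([292.3, 141.7], 0.85), ([175.4, 172.2], 0.8), ([228.7, 174.3], 0.62)]
side knuckle_low [([278.2, 165.8], 0.6), ([226.3, 212.0], 0.58), ([190.1, 204.0], 0.55)]
side knuckle_top [([283.4, 146.7], 0.8), ([227.7, 195.7], 0.78), ([187.4, 181.1], 0.76)]
side rack [([227.6, 194.7], 0.97)]
side ware_board [([220.6, 185.6], 0.7), ([227.7, 212.0], 0.32)]
```

```bash
python3 - <<'E'
import cv2,numpy as np
a=cv2.imread('pics/scene0.png');cv2.imwrite('pics/s1.png',cv2.resize(a,(800,600)))
b=cv2.imread('pics/side0.png');cv2.imwrite('pics/s2.png',cv2.resize(b,(800,600)))
E
sed -i "s/np.array(m\['rotation'\],float),/R.from_euler('xyz',m['rotation'],degrees=True).as_matrix(),/" h.py
python3 - <<'E'
from h import *
for n,u in(('scene',[[335,265],[263,187],[295,196]]),('side',[[229,212],[228,195],[300,284]])):
    print(n,at_z(cam(n),u,0).round())
    print(cam(n)[1])
print(env.camera_model('wrist'))
E
```

```text
scene [[735. 207.   0.]
 [445.  74.   0.]
 [497. 160.   0.]]
[[ 0.22247202  0.82825581 -0.51429419]
 [ 0.97492895 -0.19140233  0.11348431]
 [-0.00444307 -0.52664738 -0.85007223]]
side [[ 470.   85.    0.]
 [ 494.  160.    0.]
 [ 578. -266.    0.]]
[[ 0.92502806 -0.29340569  0.24132176]
 [-0.37988213 -0.70844229  0.59481013]
 [-0.00355814 -0.64188988 -0.76678858]]
{'fx': 267.22467798944274, 'fy': 267.22467798944274, 'cx': 253.2265616575111, 'cy': 193.43128840920448, 'k1': -0.050348065144479155, 'hand_eye': array([[-4.01113340e-05, -9.65675241e-01, -2.59752433e-01,
         7.37163119e+01],
       [ 9.99999496e-01, -2.99287170e-04,  9.58231240e-04,
         3.03662719e-01],
       [-1.00308075e-03, -2.59752264e-01,  9.65674767e-01,
        -1.57088046e+02],
       [ 0.00000000e+00,  0.00000000e+00,  0.00000000e+00,
         1.00000000e+00]])}
```

View pics/s1.png

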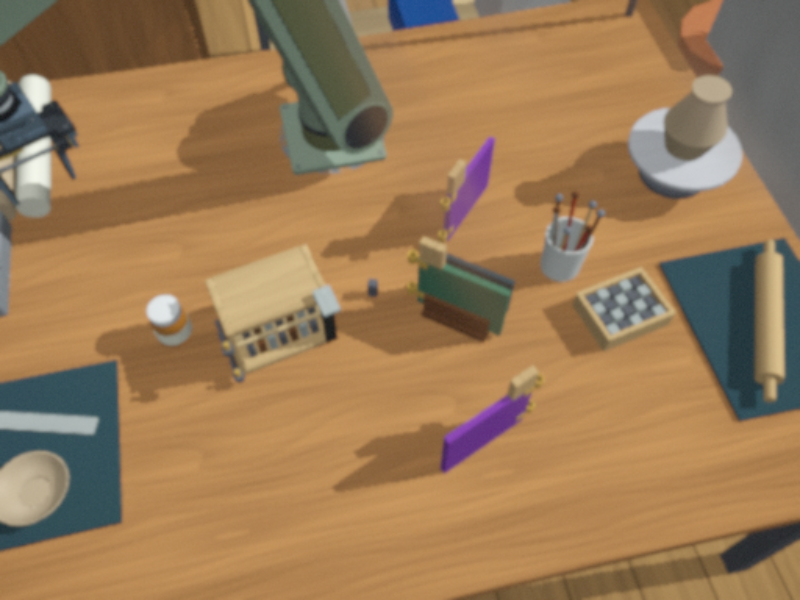

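View pics/s2.png

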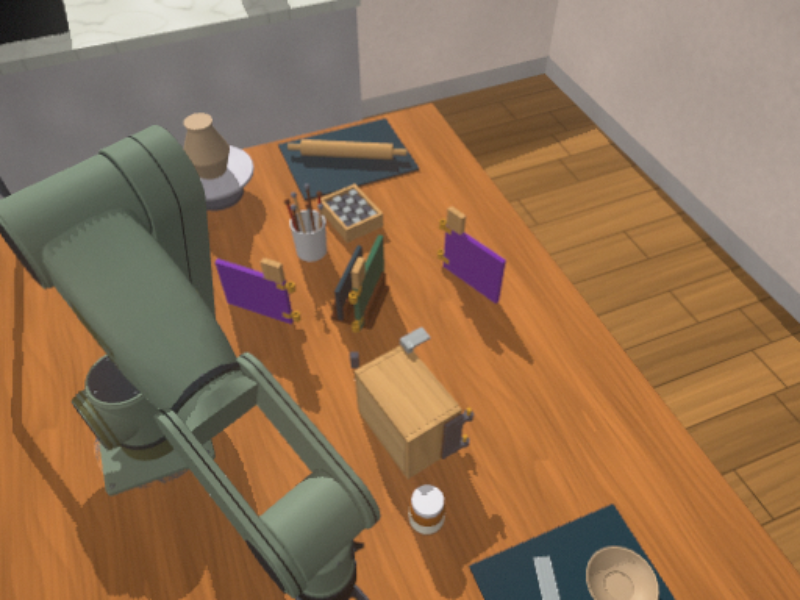

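Candidates for the door (scene pixels, 512 px wide): green door in rack, tab (276,159); purple one at the robot side, tab (292,114); purple one in front, tab (334,245). I choose the green one. The amber jar and the cabinet are clear of it.

```bash
python3 - <<'E'
from h import *
C={}
for n in('scene','side'):
    f=np.load(n+'0.npz');C[n]=(f['im'],cloud(cam(n),f['d']))
    im,P=C[n];ok=np.isfinite(P[...,2])
    print(n,'table z',np.nanmedian(P[...,2]))
    hsv=cv2.cvtColor(im,cv2.COLOR_BGR2HSV)
    roof=ok&(abs(P[...,2]-150)<6)&(P[...,1]<0)&(P[...,1]>-400)&(P[...,0]>300)&(P[...,0]<700)
    nl,L,st,_=cv2.connectedComponentsWithStats(roof.astype(np.uint8)); i=1+st[1:,4].argmax()
    print('roof',cv2.minAreaRect(P[L==i][:,:2].astype(np.float32)),st[i,4],np.median(P[L==i][:,2]))
    g=ok&(hsv[...,0]>45)&(hsv[...,0]<90)&(hsv[...,1]>60)&(P[...,2]>40)&(P[...,2]<160)&(P[...,0]>350)&(P[...,0]<650)&(P[...,1]>20)&(P[...,1]<300)
    nl,L,st,_=cv2.connectedComponentsWithStats(g.astype(np.uint8)); i=1+st[1:,4].argmax()
    q=P[L==i];print('green',cv2.minAreaRect(q[:,:2].astype(np.float32)),st[i],q[:,2].max())
    t=ok&(P[...,2]>165)&(P[...,2]<215)&(P[...,0]>400)&(P[...,0]<540)&(P[...,1]>60)&(P[...,1]<200)
    q=P[t];print('tab',len(q),cv2.minAreaRect(q[:,:2].astype(np.float32)),q[:,2].max()) if len(q) else 0
c=cam('scene');s=cam('side')
print('tab scene',at_z(c,[[276.2,159.2]],178),'kn top',at_z(c,[[262.2,166.2]],130),'low',at_z(c,[[263,183]],30),'door',at_z(c,[[263.2,187.4]],12))
print('side tab',at_z(s,[[228.7,174.3]],178),'kt',at_z(s,[[227.7,195.7]],130),at_z(s,[[226.3,212]],30))
print('hinge sc',at_z(c,[[151.2,243.2]],30),at_z(c,[[144.5,224.5]],130),'side',at_z(s,[[299.9,284.2]],30),at_z(s,[[297.7,265.6]],130))
print('cab',at_z(c,[[177.7,210.7]],0),at_z(s,[[260.2,273.8]],0),'hood',at_z(c,[[211.3,192.8]],161),'rack',at_z(c,[[295.5,195.6]],0),at_z(s,[[227.6,194.7]],0))
im=C['scene'][0][130:270,120:320];cv2.imwrite('pics/crop.png',cv2.resize(im,(800,560),interpolation=cv2.INTER_CUBIC))
E
```

```text
scene table z -0.015690373165170968
roof ((472.7706604003906, -188.13970947265625), (125.34698486328125, 189.0182647705078), 11.677469253540039) 2610 149.88402848633882
green ((523.8474731445312, 146.48959350585938), (165.14797973632812, 15.453743934631348), 50.47422790527344) [268 170  58  26 514] 156.67865873156256
tab 210 ((484.10107421875, 99.94415283203125), (45.45490646362305, 18.80984115600586), 52.15888595581055) 206.92091494968554
side table z -1.5966524193140685
roof ((473.6378173828125, -186.19110107421875), (124.70638275146484, 190.81161499023438), 12.108205795288086) 2202 148.09769040507695
green ((542.2343139648438, 168.49655151367188), (109.22183227539062, 11.138593673706055), 50.5678825378418) [234 151  11  23  72] 154.86041836528466
tab 109 ((485.0253601074219, 99.71383666992188), (49.880348205566406, 16.476486206054688), 49.94568634033203) 204.9050475187172
tab scene [[476.75603299 100.93259013 178.        ]] kn top [[458.00032572  67.40190168 130.        ]] low [[449.77097821  72.92364363  30.        ]] door [[453.84767627  72.79174149  12.        ]]
side tab [[483.81206216  99.45552302 178.        ]] kt [[460.99052906  53.60389067 130.        ]] [[454.98700098  66.11302162  30.        ]]
hinge sc [[ 572.00995067 -271.37294301   30.        ]] [[ 567.6133476  -269.77939577  130.        ]] side [[ 568.0375329  -280.21996145   30.        ]] [[ 557.70321477 -269.25828646  130.        ]]
cab [[ 468.70908873 -188.01201403    0.        ]] [[ 476.71420798 -185.87720333    0.        ]] hood [[531.23409396 -86.76080383 161.        ]] rack [[496.37197314 161.84871106   0.        ]] [[493.10585297 161.86391439   0.        ]]
```

View pics/crop.png

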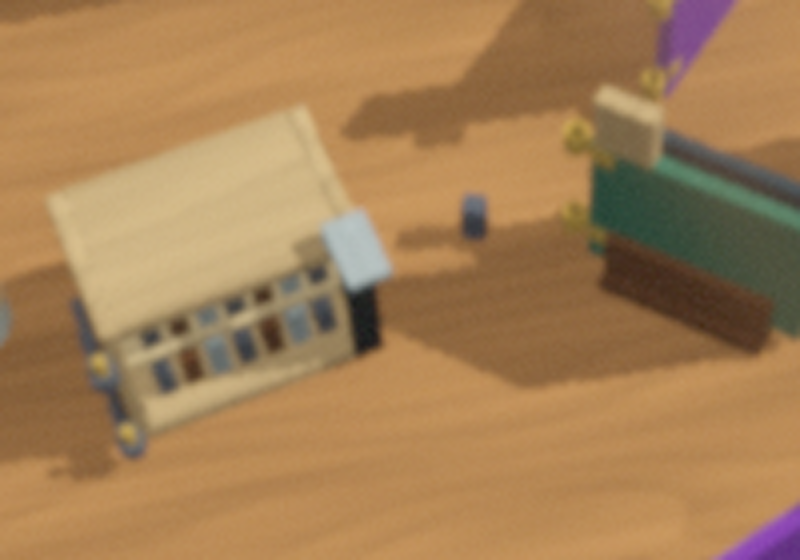

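The close crop shows the green door with tab at crop (628,125), knuckles left of it, and the brass pins at crop (100,365) and (128,437); choice confirmed. Going over the pins for a close look first.

Call:
arm_command(motion=[{"offset": [0.052,-0.0133,-0.0045],"spin": 0},{"offset": [0.052,-0.0133,-0.0045],"spin": 0},{"offset": [0.052,-0.0133,-0.0045],"spin": 0},{"offset": [0.052,-0.0133,-0.0045],"spin": 0},{"offset": [0.052,-0.0133,-0.0045],"spin": 0}], jaw=0.06)

```text
time_s: 1.72
ee_pos: [438.0, -366.9, 250.8]
ee_rot: [180.0, -0.0, 22.8]
force: [0.5, -1.0, 0.1]
gripper_width: 59.8
gripper_force: 0.0
```

Call:
arm_command(motion=[{"offset": [0.052,-0.0133,-0.0045],"spin": 0},{"offset": [0.052,-0.0133,-0.0045],"spin": -0.16},{"offset": [0.052,0.0,-0.0045],"spin": -0.16},{"offset": [0,0,0],"spin": -0.16},{"offset": [0,0,0],"spin": 0}])

```text
time_s: 2.35
ee_pos: [566.7, -275.3, 263.6]
ee_rot: [-180.0, 0.0, 50.3]
force: [0.2, -0.6, 0.1]
gripper_width: 60.1
gripper_force: 0.0
```

```bash
cat >> h.py <<'E'
def step(dxyz,yaw=None):  # world mm -> tool offset m
    y=np.radians(env.state()['ee_rot'][2] if yaw is None else yaw)
    c,s=np.cos(y),np.sin(y); d=np.array(dxyz)/1000
    return np.round([c*d[0]+s*d[1],s*d[0]-c*d[1],-d[2]],4)
def st():
    s=env.state();print('t',round(s['time_s'],2),'pos',s['ee_pos'].round(2),'rot',s['ee_rot'].round(2),'F',s['force'].round(1),'T',s['torque'].round(2),'w',round(s['gripper_width'],1),'gf',round(s['gripper_force'],1))
E
python3 - <<'E'
from h import *
st();c=cam('wrist');im,d=env.grab_frame('wrist');np.savez('w1.npz',im=im,d=d)
print('proj marks',proj(c,[[566,-269.5,30],[566,-269.5,130],[566,-269.5,146]]))
for t in('hinge_low','hinge_top','hood','cabinet'):
    for x in env.pinpoint('wrist',t)[:2]: print(t,x,at_z(c,[x['location']],{'hinge_low':30,'hinge_top':130,'hood':161,'cabinet':0}[t]))
P=cloud(c,d);q=P[...,2]
roof=np.isfinite(q)&(abs(q-150)<5)
print(cv2.minAreaRect(P[roof][:,:2].astype(np.float32)),roof.sum(),np.median(q[roof]))
cv2.imwrite('pics/w1.png',cv2.resize(im,(800,600),interpolation=cv2.INTER_CUBIC))
E
```

```text
t 2.35 pos [ 566.72 -275.26  263.64] rot [-1.7998e+02  2.0000e-02  5.0250e+01] F [ 0.2 -0.6  0.1] T [-0.05 -0.05  0.04] w 60.1 gf 0.0
proj marks [[249.81849841 170.04956675]
 [248.79005038 185.79133866]
 [248.56059    189.30716269]]
hinge_low {'location': [251.1, 172.6], 'score': 0.78} [[ 565.00179676 -273.6541491    30.        ]]
hinge_top {'location': [246.9, 185.9], 'score': 0.97} [[ 564.29494345 -268.24362386  130.        ]]
hinge_top {'location': [231.0, 259.2], 'score': 0.41} [[ 490.69150663 -325.69861175  130.        ]]
hood {'location': [103.0, 69.6], 'score': 0.77} [[538.79241476 -94.40759778 161.        ]]
cabinet {'location': [177.1, 166.8], 'score': 0.72} [[ 476.60538982 -195.05085052    0.        ]]
((480.58795166015625, -191.6289520263672), (125.91368865966797, 203.86209106445312), 16.992094039916992) 15829 150.1159045449058
```

View pics/w1.png

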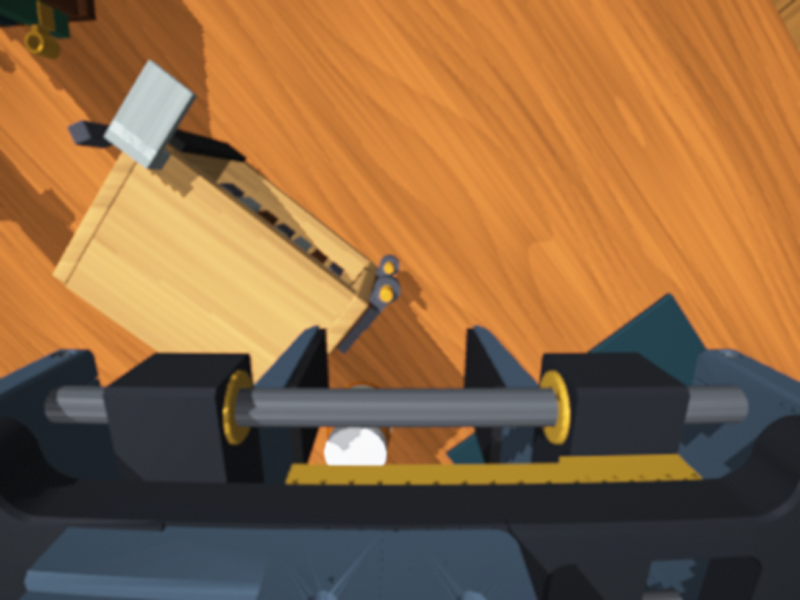

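The picture shows the upper pin at (386,294)/800 and the lower one at (389,266)/800, in front of the cabinet's right corner. I measure their tips by colour, then go to the tab.

```bash
python3 - <<'E'
from h import *
f=np.load('w1.npz');im=f['im'];c=cam('wrist')
hsv=cv2.cvtColor(im,cv2.COLOR_BGR2HSV);x0,y0=236,160
s=hsv[y0:200,x0:262]; m=((s[...,0]>15)&(s[...,0]<32)&(s[...,1]>140)&(s[...,2]>120)).astype(np.uint8)
n,L,stt,ce=cv2.connectedComponentsWithStats(m)
for i in range(1,n):
    uv=ce[i]+[x0,y0]; print(stt[i],uv.round(1),[at_z(c,[uv],z)[0].round(1) for z in(146,138,46)])
print('go', step(np.array([481,100,275])-env.state()['ee_pos'],50.25), step(np.array([481,100,275])-env.state()['ee_pos'],50.25)/7)
E
```

```text
[0 7 4 4 6] [237.3 168.7] [array([ 570.5, -246.1,  146. ]), array([ 569.2, -246.9,  138. ]), array([ 554.9, -255.6,   46. ])]
[10  8  6  7 37] [248.6 171.2] [array([ 577.7, -255.7,  146. ]), array([ 576.7, -256.7,  138. ]), array([ 564.8, -268.6,   46. ])]
[ 0 10  1  2  2] [236.  170.5] [array([ 568.1, -246.7,  146. ]), array([ 566.8, -247.5,  138. ]), array([ 551.7, -256.4,   46. ])]
[ 7 23  9 10 73] [247.1 187.7] [array([ 565.1, -268.2,  146. ]), array([ 563.7, -269.6,  138. ]), array([ 547.5, -285.7,   46. ])]
go [ 0.235  -0.3058 -0.0109] [ 0.03357143 -0.04368571 -0.00155714]
```

Call:
arm_command(motion=[{"offset": [0.025,-0.0434,-0.003],"spin": 0},{"offset": [0.025,-0.0434,-0.003],"spin": 0},{"offset": [0.025,-0.0434,-0.003],"spin": 0},{"offset": [0.025,-0.0434,-0.003],"spin": 0},{"offset": [0.025,-0.0434,-0.003],"spin": 0}])

```text
time_s: 3.22
ee_pos: [478.4, -40.0, 279.3]
ee_rot: [180.0, -0.0, 50.2]
force: [1.0, -0.2, 0.3]
gripper_width: 59.6
gripper_force: 0.0
```

Call:
arm_command(motion=[{"offset": [0.025,-0.0434,-0.003],"spin": 0},{"offset": [0.025,-0.0434,-0.003],"spin": 0},{"offset": [0,0,0],"spin": 0},{"offset": [0,0,0],"spin": 0}])

```text
time_s: 3.72
ee_pos: [444.6, 52.4, 285.1]
ee_rot: [179.9, -0.0, 50.3]
force: [-1.3, -0.4, 0.0]
gripper_width: 59.6
gripper_force: 0.0
```

```bash
python3 - <<'E'
from h import *
st();c=cam('wrist');im,d=env.grab_frame('wrist');np.savez('w2.npz',im=im,d=d)
for t,z in(('knuckle_low',30),('knuckle_top',130),('door_tab',178)):
    for x in env.pinpoint('wrist',t)[:2]: print(t,x,at_z(c,[x['location']],z))
P=cloud(c,d);q=P[...,2]
for a,b in((197,210),(145,158)):
    m=np.isfinite(q)&(q>a)&(q<b);m[230:]=0
    n,L,s,_=cv2.connectedComponentsWithStats(m.astype(np.uint8))
    for i in range(1,n):
        if s[i,4]>80:print(a,s[i],cv2.minAreaRect(P[L==i][:,:2].astype(np.float32)),np.median(q[L==i]))
cv2.imwrite('pics/w2.png',cv2.resize(im,(800,600),interpolation=cv2.INTER_CUBIC))
E
```

```text
t 3.73 pos [444.6   52.4  285.15] rot [179.94  -0.    50.26] F [-1.3 -0.4  0. ] T [-0.08 -0.07  0.02] w 59.6 gf 0.0
knuckle_low {'location': [163.7, 156.7], 'score': 0.81} [[352.57480571 156.78690075  30.        ]]
knuckle_top {'location': [140.2, 167.9], 'score': 0.84} [[355.31517715 153.81878786 130.        ]]
knuckle_top {'location': [255.0, 166.3], 'score': 0.74} [[461.33557292  67.72323936 130.        ]]
door_tab {'location': [253.0, 132.6], 'score': 0.86} [[485.53353801 100.61935344 178.        ]]
door_tab {'location': [85.2, 166.1], 'score': 0.63} [[333.89541716 184.97664016 178.        ]]
197 [247 108  16  52 830] ((486.3285217285156, 99.54582214355469), (44.10909652709961, 13.469771385192871), 50.30476760864258) 203.2847656995545
145 [ 249    0   12  108 1289] ((534.8331909179688, 157.54855346679688), (100.43878936767578, 11.426562309265137), 50.3641471862793) 152.3516576347949
145 [ 72 160  44  16 159] ((329.48681640625, 189.2056427001953), (13.235210418701172, 45.84938049316406), 28.49907875061035) 151.5874258869747
145 [246 160  17  15 119] ((461.89349365234375, 70.44003295898438), (15.84508228302002, 17.68151092529297), 50.31574630737305) 150.10698640874432
```

View pics/w2.png

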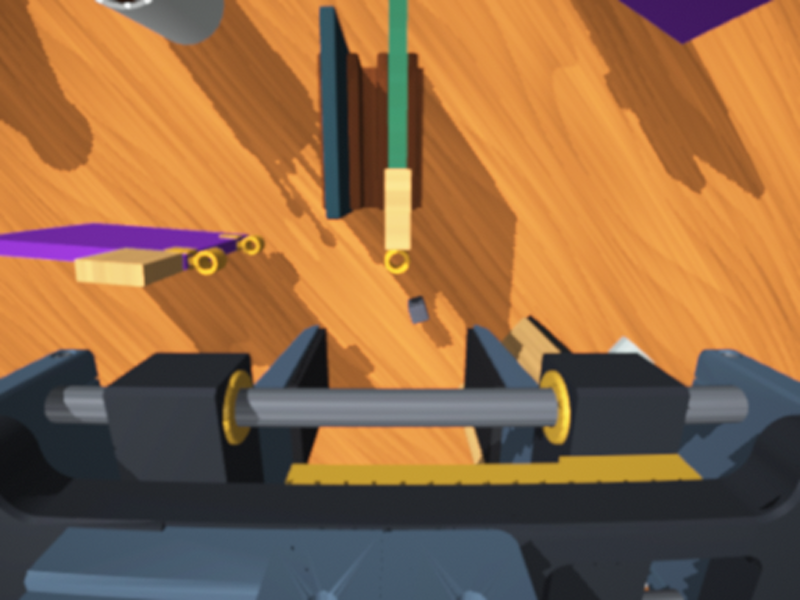

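The wrist view shows the tab top centred at (397,208)/800, upper knuckle at (397,261), leaf along the image column: the jaws are already aligned. Descend and grasp.

Call:
arm_command(motion=[{"offset": [0.0315,0.001,0],"spin": 0},{"offset": [0.0315,0.001,0.01],"spin": 0},{"offset": [0,0,0.04],"spin": 0},{"offset": [0,0,0.04],"spin": 0},{"offset": [0,0,0.022],"spin": 0}])

```text
time_s: 4.55
ee_pos: [485.5, 99.1, 170.6]
ee_rot: [-179.9, 0.2, 50.2]
force: [0.6, 0.2, 0.1]
gripper_width: 59.8
gripper_force: 0.0
```

Call:
arm_command(motion=[{"offset": [0,0,0],"spin": 0},{"offset": [0,0,0],"spin": 0},{"offset": [0,0,0],"spin": 0},{"offset": [0,0,0],"spin": 0},{"offset": [0,0,0],"spin": 0}], jaw=0.0, newtons=50)

```text
time_s: 5.18
ee_pos: [486.4, 100.3, 173.4]
ee_rot: [180.0, -0.0, 50.3]
force: [-0.1, -0.7, 3.2]
gripper_width: 13.9
gripper_force: 50.0
```

Call:
arm_command(motion=[{"offset": [0,0,-0.008],"spin": 0},{"offset": [0,0,-0.012],"spin": 0},{"offset": [0,0,-0.02],"spin": 0},{"offset": [0,0,-0.03],"spin": 0},{"offset": [0,0,-0.04],"spin": 0}])

```text
time_s: 5.8
ee_pos: [485.5, 100.0, 283.7]
ee_rot: [-179.9, 0.1, 50.3]
force: [0.1, 0.3, -2.6]
gripper_width: 13.5
gripper_force: 50.0
```

Call:
arm_command(motion=[{"offset": [0,0,-0.04],"spin": 0},{"offset": [0,0,-0.03],"spin": 0},{"offset": [0,0,0],"spin": 0},{"offset": [0,0,0],"spin": 0}])

```text
time_s: 6.3
ee_pos: [485.5, 100.0, 351.6]
ee_rot: [-179.9, 0.1, 50.3]
force: [0.1, -0.1, -4.4]
gripper_width: 13.9
gripper_force: 50.0
```

```bash
python3 - <<'E'
from h import *
st();c=cam('wrist');im,d=env.grab_frame('wrist');np.savez('w3.npz',im=im,d=d)
s=env.state();T=s['ee_pos'];y=np.radians(s['ee_rot'][2])
P=cloud(c,d)-T; lx=P[...,0]*np.cos(y)+P[...,1]*np.sin(y); ly=P[...,0]*np.sin(y)-P[...,1]*np.cos(y);z=P[...,2]
m=np.isfinite(z)&(lx>20)&(lx<200)&(abs(ly)<20)&(z>-40)&(z<0)
print(m.sum(),np.median(z[m])); p=np.polyfit(lx[m],z[m],1);print('tilt z/x',p)
mm=m&(abs(z-np.polyval(p,lx))<3); print(cv2.minAreaRect(np.c_[lx[mm],ly[mm]].astype(np.float32)))
# target: knuckle 41mm ahead in front direction (12deg), world
F=np.array([np.cos(np.radians(12)),np.sin(np.radians(12))])
k=np.array([461.9,70.4])+T[:2]-[486.4,100.3]; pin=np.array([565,-268.4])
print('knuckle',k,'step to pre',step(np.r_[pin+60*F-k,0]),'in',step(np.r_[-60*F,0]))
E
```

```text
t 6.3 pos [485.46  99.99 351.62] rot [-1.7991e+02  1.2000e-01  5.0290e+01] F [ 0.1 -0.1 -4.4] T [-0.15  0.14  0.05] w 13.9 gf 50.0
3957 -20.941676034871875
tilt z/x [ -0.0279314  -18.08521364]
((82.93916320800781, 0.42386341094970703), (13.165273666381836, 123.75128173828125), 89.57801818847656)
knuckle [460.8558419   70.07760874] step to pre [-0.1468  0.3335 -0.    ] in [-0.0471 -0.0372 -0.    ]
```

```bash
python3 - <<'E'
from h import *
m0=env.camera_model('wrist');H=np.array(m0['hand_eye'])
for n,T,rot in(('w2',np.array([444.6,52.4,285.15]),[179.94,0,50.26]),('w3',np.array([485.46,99.99,351.62]),[-179.91,.12,50.29])):
    f=np.load(n+'.npz');X=np.eye(4);X[:3,:3]=R.from_euler('xyz',rot,degrees=True).as_matrix();X[:3,3]=T;X=X@H
    hsv=cv2.cvtColor(f['im'],cv2.COLOR_BGR2HSV)
    P=cloud((m0,X[:3,:3],X[:3,3]),f['d']); y=np.radians(50.29)
    d=P-np.array([461.9,70.4,0]) if n=='w2' else P-np.array([460.86,70.08,0])
    lx=d[...,0]*np.cos(y)+d[...,1]*np.sin(y); ly=d[...,0]*np.sin(y)-d[...,1]*np.cos(y);z=P[...,2]
    zz=152 if n=='w2' else 332
    m=np.isfinite(z)&(lx>65)&(lx<195)&(abs(ly)<8)&(abs(z-zz)<12)
    p=np.polyfit(lx[m],z[m],1);r=abs(z-np.polyval(p,lx));m&=r<2;p=np.polyfit(lx[m],z[m],1)
    print(n,m.sum(),p,np.polyval(p,100),np.percentile(lx[m],[1,99]),np.polyfit(lx[m],ly[m],1))
E
```

```text
w2 1253 [-2.59316137e-04  1.52377235e+02] 152.35130299939155 [ 66.41092433 162.79557157] [-0.00132802  0.6316024 ]
w3 3621 [-3.16426947e-03  3.30616878e+02] 330.3004510172045 [ 66.52790006 182.10389616] [-0.00162958  0.76468877]
```

Door is level in the grip (leaf top 21.3 mm below TCP). Carry it above everything to the front of the pins, then lower to 36 mm above hung height.

Call:
arm_command(motion=[{"offset": [-0.0183,0.0417,0],"spin": 0},{"offset": [-0.0183,0.0417,0],"spin": 0},{"offset": [-0.0183,0.0417,0],"spin": 0},{"offset": [-0.0183,0.0417,0],"spin": 0},{"offset": [-0.0183,0.0417,0],"spin": 0}])

```text
time_s: 6.98
ee_pos: [588.2, -104.8, 350.9]
ee_rot: [-179.8, 0.1, 50.3]
force: [0.4, 0.2, -2.7]
gripper_width: 13.6
gripper_force: 50.0
```

Call:
arm_command(motion=[{"offset": [-0.0183,0.0417,0],"spin": 0},{"offset": [-0.0183,0.0417,0],"spin": 0},{"offset": [-0.0183,0.0417,0],"spin": 0},{"offset": [0,0,0.03],"spin": 0},{"offset": [0,0,0.04],"spin": 0}])

```text
time_s: 7.6
ee_pos: [649.5, -226.5, 280.4]
ee_rot: [-179.9, 0.0, 50.2]
force: [1.5, 0.3, -3.4]
gripper_width: 13.5
gripper_force: 50.0
```

Call:
arm_command(motion=[{"offset": [0,0,0.04],"spin": 0},{"offset": [0,0,0.032],"spin": 0},{"offset": [0,0,0],"spin": 0},{"offset": [0,0,0],"spin": 0}])

```text
time_s: 8.1
ee_pos: [649.9, -225.8, 211.6]
ee_rot: [179.9, -0.0, 50.3]
force: [0.4, 0.4, -2.8]
gripper_width: 14.0
gripper_force: 50.0
```

```bash
cat >> h.py <<'E'
def kn():  # knuckle axis in world from TCP: tool offset fixed at grasp
    s=env.state();y=np.radians(s['ee_rot'][2]);o=np.array([461.9-486.4,70.4-100.3]);a=np.radians(50.28)
    lx=o@[np.cos(a),np.sin(a)];ly=o@[np.sin(a),-np.cos(a)]
    return s['ee_pos'][:2]+lx*np.array([np.cos(y),np.sin(y)])+ly*np.array([np.sin(y),-np.cos(y)])
E
python3 - <<'E'
from h import *
st();print(kn(),'to pin',step(np.r_[np.array([565,-268.4])-kn(),0]))
for n in('scene','side'):
    im,d=env.grab_frame(n);np.savez(n+'3.npz',im=im,d=d)
a=np.load('scene3.npz')['im'][170:290,110:270];b=np.load('side3.npz')['im'][190:310,240:400]
cv2.imwrite('pics/two.png',np.hstack([cv2.resize(x,(400,300),interpolation=cv2.INTER_CUBIC) for x in(a,b)]))
E
```

```text
t 8.1 pos [ 649.91 -225.78  211.56] rot [ 1.7994e+02 -2.0000e-02  5.0300e+01] F [ 0.4  0.4 -2.8] T [-0.19  0.02 -0.06] w 14.0 gf 50.0
[ 625.41605856 -255.69097785] to pin [-0.0484 -0.0384 -0.    ]
```

View pics/two.png

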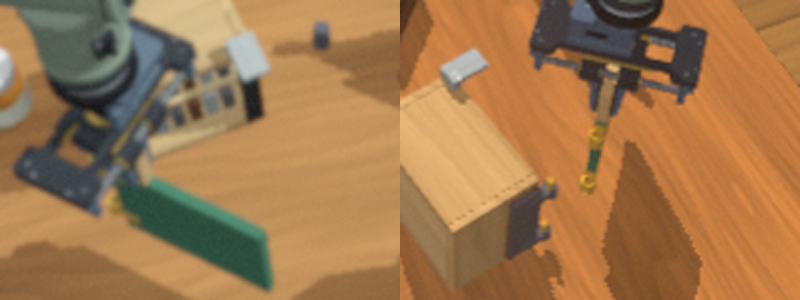

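Both views show the door held upright, knuckles in front of the pins (side crop: knuckles (595,135)/(588,183), pins (550,185)/(545,232)). Move in level, then down to just above the tips.

Call:
arm_command(motion=[{"offset": [-0.0121,-0.0096,0],"spin": 0},{"offset": [-0.0121,-0.0096,0],"spin": 0},{"offset": [-0.0121,-0.0096,0],"spin": 0},{"offset": [-0.0121,-0.0096,0],"spin": 0},{"offset": [0,0,0.008],"spin": 0}])

```text
time_s: 8.82
ee_pos: [588.0, -238.9, 203.8]
ee_rot: [179.9, -0.0, 50.2]
force: [0.3, -0.1, -3.8]
gripper_width: 13.9
gripper_force: 50.0
```

Call:
arm_command(motion=[{"offset": [0,0,0.007],"spin": 0},{"offset": [0,0,0.004],"spin": 0},{"offset": [0,0,0],"spin": 0},{"offset": [0,0,0],"spin": 0}])

```text
time_s: 9.32
ee_pos: [589.3, -238.2, 192.0]
ee_rot: [180.0, -0.0, 50.3]
force: [0.2, 0.2, -3.4]
gripper_width: 13.5
gripper_force: 50.0
```

```bash
python3 - <<'E'
from h import *
st();print(kn(),'to pin',step(np.r_[np.array([565,-268.4])-kn(),0]),'tip gap',env.state()['ee_pos'][2]-189.3)
for i in range(3): env.grab_frame('side'); st()
E
```

```text
t 9.32 pos [ 589.29 -238.25  191.96] rot [179.98  -0.    50.31] F [ 0.2  0.2 -3.4] T [-0.18  0.06 -0.03] w 13.5 gf 50.0
[ 564.80516583 -268.16305342] to pin [-0.0001  0.0003 -0.    ] tip gap 2.655253310639722
t 9.38 pos [ 589.27 -238.28  192.09] rot [ 1.7997e+02 -1.0000e-02  5.0310e+01] F [ 0.5  0.1 -3.5] T [-0.19  0.04  0.04] w 13.8 gf 50.0
t 9.43 pos [ 589.21 -238.31  192.14] rot [ 1.7997e+02 -1.0000e-02  5.0300e+01] F [-0.2 -0.2 -3.3] T [-0.12  0.1  -0.03] w 14.0 gf 50.0
t 9.47 pos [ 589.14 -238.33  192.22] rot [ 1.7996e+02 -1.0000e-02  5.0300e+01] F [ 0.  -0.2 -3.8] T [-0.13 -0.02 -0.05] w 13.9 gf 50.0
```

Call:
arm_command(motion=[{"offset": [0,0,0.001],"spin": 0},{"offset": [0,0,0.001],"spin": 0},{"offset": [0,0,0.001],"spin": 0},{"offset": [0,0,0.0007],"spin": 0},{"offset": [0,0,0],"spin": 0}])

```text
time_s: 10.1
ee_pos: [588.9, -238.3, 188.2]
ee_rot: [-180.0, 0.0, 50.3]
force: [-0.5, -0.3, -3.6]
gripper_width: 13.9
gripper_force: 50.0
```

Call:
arm_command(motion=[{"offset": [0,0,0.0007],"spin": 0},{"offset": [0,0,0.0007],"spin": 0},{"offset": [0,0,0.0007],"spin": 0},{"offset": [0,0,0.0007],"spin": 0}])

```text
time_s: 10.6
ee_pos: [588.9, -238.3, 185.4]
ee_rot: [180.0, 0.0, 50.3]
force: [-0.3, -0.0, -2.7]
gripper_width: 13.8
gripper_force: 50.0
```

Past the tips without contact: the pins are in the bores. Keep lowering gently.

Call:
arm_command(motion=[{"offset": [0,0,0.001],"spin": 0},{"offset": [0,0,0.001],"spin": 0},{"offset": [0,0,0.001],"spin": 0},{"offset": [0,0,0.001],"spin": 0}])

```text
time_s: 11.1
ee_pos: [588.9, -238.3, 181.4]
ee_rot: [180.0, 0.0, 50.3]
force: [-1.0, -0.1, -3.5]
gripper_width: 13.5
gripper_force: 50.0
```

Call:
arm_command(motion=[{"offset": [0,0,0.001],"spin": 0},{"offset": [0,0,0.001],"spin": 0},{"offset": [0,0,0.001],"spin": 0}])

```text
time_s: 11.48
ee_pos: [588.9, -238.3, 178.4]
ee_rot: [180.0, 0.0, 50.3]
force: [-0.3, 0.1, -4.2]
gripper_width: 13.8
gripper_force: 50.0
```

Call:
arm_command(motion=[{"offset": [0,0,0.001],"spin": 0},{"offset": [0,0,0.001],"spin": 0},{"offset": [0,0,0.001],"spin": 0},{"offset": [0,0,0.0007],"spin": 0}])

```text
time_s: 11.98
ee_pos: [588.9, -238.3, 174.7]
ee_rot: [180.0, 0.0, 50.3]
force: [-1.3, 0.2, -2.9]
gripper_width: 14.0
gripper_force: 50.0
```

Call:
arm_command(motion=[{"offset": [0,0,0.0007],"spin": 0},{"offset": [0,0,0],"spin": 0}])

```text
time_s: 12.22
ee_pos: [588.9, -238.3, 174.0]
ee_rot: [-180.0, 0.0, 50.3]
force: [-0.5, -0.9, -3.5]
gripper_width: 13.5
gripper_force: 50.0
```

Call:
arm_command(motion=[{"offset": [0,0,0.0005],"spin": 0},{"offset": [0,0,0.0003],"spin": 0},{"offset": [0,0,0],"spin": 0}])

```text
time_s: 12.6
ee_pos: [588.9, -238.3, 173.3]
ee_rot: [180.0, 0.0, 50.3]
force: [0.6, 0.3, -3.2]
gripper_width: 14.1
gripper_force: 50.0
```

Call:
arm_command(motion=[{"offset": [0,0,0.0003],"spin": 0},{"offset": [0,0,0],"spin": 0}])

```text
time_s: 12.85
ee_pos: [589.0, -238.3, 173.3]
ee_rot: [180.0, -0.0, 50.3]
force: [-1.0, 0.7, -1.9]
gripper_width: 14.3
gripper_force: 50.0
```

Call:
arm_command(motion=[{"offset": [0,0,0.0003],"spin": 0},{"offset": [0,0,0],"spin": 0}])

```text
time_s: 13.1
ee_pos: [589.0, -238.3, 173.2]
ee_rot: [180.0, -0.0, 50.3]
force: [-0.9, 1.0, 0.7]
gripper_width: 13.8
gripper_force: 50.0
```

```bash
python3 - <<'E'
from h import *
st()
for i in range(3): env.boxes_of('side','door'); st()
E
```

```text
t 13.1 pos [ 588.96 -238.34  173.22] rot [179.97  -0.    50.29] F [-0.9  1.   0.7] T [-0.05  0.44 -0.04] w 13.8 gf 50.0
t 13.15 pos [ 588.99 -238.32  173.19] rot [ 1.7997e+02 -1.0000e-02  5.0290e+01] F [-0.3  0.5  1.7] T [-0.08  0.44 -0.01] w 13.6 gf 50.0
t 13.2 pos [ 588.99 -238.34  173.19] rot [179.96  -0.    50.29] F [-0.9  0.5  2.1] T [-0.08  0.53 -0.05] w 14.0 gf 50.0
t 13.25 pos [ 589.   -238.37  173.18] rot [ 1.7996e+02 -1.0000e-02  5.0290e+01] F [-1.5  0.   2.9] T [-0.03  0.52 -0.04] w 14.1 gf 50.0
```

Contact exactly at the expected home height (TCP 173.2, vertical force now upward), with no side load: fully home. Now swing it shut about the pin axis.

Call:
arm_command(motion=[{"offset": [-0.0001,-0.0031,-0.0002],"spin": -0.08},{"offset": [-0.0001,-0.0031,0],"spin": -0.08},{"offset": [-0.0001,-0.0031,0],"spin": -0.08}])

```text
time_s: 13.62
ee_pos: [581.9, -233.5, 173.2]
ee_rot: [179.9, -0.0, 64.2]
force: [1.3, 0.4, 0.8]
gripper_width: 13.9
gripper_force: 50.0
```

Call:
arm_command(motion=[{"offset": [-0.0001,-0.0031,0],"spin": -0.08},{"offset": [-0.0001,-0.0031,0],"spin": -0.08},{"offset": [-0.0002,-0.0031,0],"spin": -0.08},{"offset": [0,0,0],"spin": 0}])

```text
time_s: 14.12
ee_pos: [573.1, -230.4, 173.2]
ee_rot: [179.9, 0.0, 77.7]
force: [1.3, 0.2, 1.1]
gripper_width: 13.8
gripper_force: 50.0
```

```bash
python3 - <<'E'
from h import *
st();print(kn())
E
```

```text
t 14.12 pos [ 573.13 -230.37  173.21] rot [1.7986e+02 1.0000e-02 7.7750e+01] F [1.3 0.2 1.1] T [-0.22 -0.25 -0.02] w 13.8 gf 50.0
[ 565.18053628 -268.19896741]
```

Call:
arm_command(motion=[{"offset": [-0.0001,-0.0027,0],"spin": -0.07},{"offset": [-0.0001,-0.0027,0],"spin": -0.07},{"offset": [-0.0001,-0.0027,0],"spin": -0.07},{"offset": [-0.0001,-0.0027,0],"spin": -0.07},{"offset": [0,0,0],"spin": 0}])

```text
time_s: 14.75
ee_pos: [562.3, -229.6, 173.2]
ee_rot: [179.9, 0.0, 93.7]
force: [0.8, 0.8, 1.8]
gripper_width: 13.8
gripper_force: 50.0
```

Call:
arm_command(motion=[{"offset": [-0.0001,-0.0019,0],"spin": -0.05},{"offset": [0,-0.0012,0],"spin": -0.03},{"offset": [0,0,0],"spin": 0}])

```text
time_s: 15.12
ee_pos: [559.1, -230.0, 173.2]
ee_rot: [179.9, 0.0, 98.4]
force: [0.7, 0.5, 1.9]
gripper_width: 14.0
gripper_force: 50.0
```

```bash
python3 - <<'E'
from h import *
st();print(kn())
E
```

```text
t 15.12 pos [ 559.14 -229.97  173.16] rot [1.7992e+02 4.0000e-02 9.8360e+01] F [0.7 0.5 1.9] T [-0.19 -0.57  0.06] w 14.0 gf 50.0
[ 565.02115404 -268.17686442]
```

Small steps now until the strip is felt.

Call:
arm_command(motion=[{"offset": [0,-0.0008,0],"spin": -0.02},{"offset": [0,-0.0006,0],"spin": -0.015},{"offset": [0,0,0],"spin": 0}])

```text
time_s: 15.5
ee_pos: [557.6, -230.2, 173.2]
ee_rot: [179.9, 0.0, 100.4]
force: [2.1, 0.2, 2.7]
gripper_width: 14.2
gripper_force: 50.0
```

Call:
arm_command(motion=[{"offset": [0,-0.0004,0],"spin": -0.01},{"offset": [0,-0.0004,0],"spin": -0.01},{"offset": [0,0,0],"spin": 0}])

```text
time_s: 15.88
ee_pos: [556.8, -230.3, 173.1]
ee_rot: [179.9, 0.0, 101.6]
force: [3.1, 0.2, 2.8]
gripper_width: 13.9
gripper_force: 50.0
```

```bash
python3 - <<'E'
from h import *
st();print(kn())
E
```

```text
t 15.88 pos [ 556.77 -230.26  173.11] rot [1.7994e+02 3.0000e-02 1.0155e+02] F [3.1 0.2 2.8] T [-0.28 -0.93 -0.09] w 13.9 gf 50.0
[ 564.76343399 -268.07605186]
```

Call:
arm_command(motion=[{"offset": [0,-0.0003,0],"spin": -0.008},{"offset": [0,-0.0003,0],"spin": -0.008},{"offset": [0,0,0],"spin": 0}])

```text
time_s: 16.25
ee_pos: [556.9, -230.2, 173.2]
ee_rot: [179.8, 0.0, 102.3]
force: [6.0, 0.4, 2.4]
gripper_width: 13.8
gripper_force: 50.1
```

```bash
python3 - <<'E'
from h import *
st();print(kn())
E
```

```text
t 16.25 pos [ 556.92 -230.22  173.17] rot [179.82   0.   102.31] F [6.  0.4 2.4] T [-0.11 -1.34 -1.36] w 13.8 gf 50.1
[ 565.41378196 -267.93049624]
```

The strip is felt (moment −1.4 N m, 6 N): shut. Release and rise.

Call:
arm_command(motion=[{"offset": [0,0,0],"spin": 0},{"offset": [0,0,0],"spin": 0},{"offset": [0,0,0],"spin": 0},{"offset": [0,0,0],"spin": 0}], jaw=0.04)

```text
time_s: 16.75
ee_pos: [555.3, -230.2, 172.5]
ee_rot: [-179.9, -0.0, 102.5]
force: [0.3, -1.1, 0.1]
gripper_width: 40.1
gripper_force: 0.0
```

Call:
arm_command(motion=[{"offset": [0,0,-0.01],"spin": 0},{"offset": [0,0,-0.02],"spin": 0},{"offset": [0,0,-0.04],"spin": 0},{"offset": [0,0,-0.04],"spin": 0},{"offset": [0,0,0],"spin": 0}])

```text
time_s: 17.38
ee_pos: [557.3, -231.0, 287.5]
ee_rot: [179.6, 0.3, 102.5]
force: [0.4, 1.0, -0.3]
gripper_width: 40.1
gripper_force: 0.0
```

```bash
python3 - <<'E'
from h import *
st();c=cam('wrist');im,d=env.grab_frame('wrist');im2,d2=env.grab_frame('side')
P=cloud(c,d);q=P[...,2];hsv=cv2.cvtColor(im,cv2.COLOR_BGR2HSV)
m=np.isfinite(q)&(q>138)&(q<160)&(hsv[...,0]>45)&(hsv[...,0]<90)&(hsv[...,1]>60)
n,L,s,_=cv2.connectedComponentsWithStats(m.astype(np.uint8));i=1+s[1:,4].argmax();p=P[L==i]
print(s[i],cv2.minAreaRect(p[:,:2].astype(np.float32)),np.median(p[:,2]),np.polyfit(p[:,1],p[:,2],1))
print('ideal line x at shut from pin, yaw192: dir 102deg')
cv2.imwrite('pics/fin.png',np.hstack([cv2.resize(im,(400,300)),cv2.resize(im2[150:330,200:440],(400,300),interpolation=cv2.INTER_CUBIC)]))
E
```

```text
t 17.38 pos [ 557.31 -230.95  287.47] rot [179.6   0.3 102.5] F [ 0.4  1.  -0.3] T [-0.01 -0.08  0.02] w 40.1 gf 0.0
[248  68  11  98 973] ((542.2507934570312, -156.64096069335938), (10.712977409362793, 100.98067474365234), 12.248899459838867) 148.53316692243953 [-3.51184779e-02  1.43135611e+02]
ideal line x at shut from pin, yaw192: dir 102deg
```

View pics/fin.png

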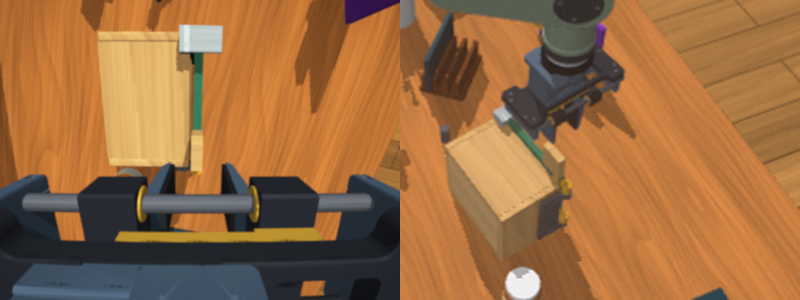

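The wrist view shows the green door shut under the hood (205,40–130), parallel to the cabinet at 12.2°. Its 2° sag is the one expected, and the side crop shows both knuckles on their pins. The gripper is clear, so I hand it in.

```bash
python3 -c "
from h import *
st();print(env.job_done())"
```

```text
t 17.48 pos [ 555.61 -230.22  283.24] rot [1.7998e+02 3.0000e-02 1.0250e+02] F [-1.  -0.8  0.1] T [ 0.02 -0.09 -0.02] w 39.9 gf 0.0
the job is handed in; nothing more can be done
None
```

The green door is seated fully home on both pins, swung shut against the strip and released; nothing else was touched, and I handed the job in at 17.5 s of the 72 s allowed (no verdict came back).

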